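Close a charger housing with its push-fit cover

TASK

Take the long cover plate out of the slotted rack, lay it down flat on the bench and let go. Then pick it up again and set it on the four raised studs of the open housing, inside the rim and let go; only then press it down until it sits level and flush with the rim all round. Leave the short cover, the screwdriver, the jar and the loose plug adapter where they are.

Things in the scene. Friction and masses are not known exactly. Their poses are not given: they have to be found in the camera images.
- cover: The long cover: plain black plastic plate, 130 mm long, 56 wide, 8 thick, about 70 g, both faces alike. Origin at its centre; x is the plate's normal, y along its length, z along its width. At the start it stands on a long edge in one slot of the rack (z up, bottom edge 6 mm, top edge 62 mm above the bench). Either face may end on top, either end either way.
- short_cover: A spare cover of the same black plastic, 80 mm long, 56 mm wide, 8 mm thick, same axes, origin at its centre, upright in the other slot of the rack. Leave it there.
- rack: Aluminium rack fixed to the bench, 125 mm (x) by 150 mm (y), 28 mm high; origin at the centre of its underside. Two slots 11 mm wide between 22 mm high walls run along its y at x = -35 and +35 mm, floor 6 mm above the bench. It stands left or right on the bench, the housing on the other side; the bench between them is free.
- housing: Open grey housing fixed to the bench, 82 mm wide (x), 156 long (y), 43 high, z up; origin at the centre of its underside. Its rim, 10 mm thick and 8 mm high, encloses a recess 62 by 136 mm (3 mm play round the cover); it is closed at the ends and corners, with a 68 mm finger gap in the middle of each long side. Four steel studs stand up in the recess near its corners.
- seat (a point): Centre of the recess, at the height of its flat ledge (35 mm above the bench, round a cavity 36 by 100 mm); axes as the housing's. The cover's centre is 10 mm above this point when it rests on the raised studs, and 4 mm above it when fully down on the ledge, its top then flush with the rim.
- stud0 (a joint): Steel stud, 10 mm across, in the recess at housing x = -21 mm, y = -56 mm. 0: raised, its top 6 mm above the ledge; 0.006: pushed down level with the ledge. It slides stiffly (about 3 N), carries the cover's weight, stays where pushed, no spring.
- stud1 (a joint): Steel stud, 10 mm across, in the recess at housing x = -21 mm, y = 56 mm. 0: raised, its top 6 mm above the ledge; 0.006: pushed down level with the ledge. It slides stiffly (about 3 N), carries the cover's weight, stays where pushed, no spring.
- stud2 (a joint): Steel stud, 10 mm across, in the recess at housing x = 21 mm, y = -56 mm. 0: raised, its top 6 mm above the ledge; 0.006: pushed down level with the ledge. It slides stiffly (about 3 N), carries the cover's weight, stays where pushed, no spring.
- stud3 (a joint): Steel stud, 10 mm across, in the recess at housing x = 21 mm, y = 56 mm. 0: raised, its top 6 mm above the ledge; 0.006: pushed down level with the ledge. It slides stiffly (about 3 N), carries the cover's weight, stays where pushed, no spring.
- screwdriver: Loose screwdriver, 180 mm long, lying beyond the work area. Bystander.
- jar: Small closed jar, 56 mm across, 75 mm high, standing beyond the work area; origin at the centre of its underside. Bystander.
- adapter: Loose black plug adapter, 50 by 70 by 16 mm with a small metal plug, lying beyond the work area; origin at its underside. Bystander.

How it is judged:
By the outcome, as a careful person would: the job done as asked, in the order asked, and still so for the second after the job is handed in, with the robot touching nothing.
It also fails if it takes over 67 s, if anything falls off the work surface, if the arm or the gripper's body presses on something with over 40 N, if the wrist force passes 120 N, or if a joint passes its speed limit or range.

ROBOT

A 6-joint arm with a two-finger parallel gripper is mounted at the origin on the work surface. World frame = base frame: x ahead of the robot, y to its left, z up, the work surface at z = 0. Lengths are in mm, angles in rad, forces in N, time in s.
With the tool pointing down it reaches from about 275 to 750 mm from the base axis. Payload 10.2 kg.
Tool frame: the origin (TCP) lies at the very end of the fingers, on their centre line; the grasp point (between the pads) lies 19 mm behind it (hold_point_z is the distance from the TCP to the grasp point, in mm); z points along the fingers, y is the line along which they close (so a half turn about z gives the same grasp; the last joint's range is limited). The gripper opens to 88 mm and grips with 3 to 60 N. Pads are 18 mm wide; open, the fingers measure 123 mm over their backs; the gripper's body (75 mm by 187 mm) begins 45 mm behind the grasp point.
Start: joints at [0.959, 0.313, 1.498, -0, 1.331, -0.223], TCP at [199.029, 485.818, 238.72] pointing down, gripper open.
Joint ranges: [-2.94, 2.94], [-0.97, 2.17], [0.19, 2.56], [-1.23, 4.37], [0.02, 3.11], [-2.88, 2.88]. Speed limits (rad/s): [2.39, 2.39, 3.01, 3.14, 3.14, 3.14].

INTERFACE

Orientations are given as a unit quaternion [w, x, y, z].
In Python, from station import * gives the robot as it stands.
- The arm moves only by the tool apply_moves, never from a script. Its argument "plan" is a list that holds one entry, the list of rows, each a list of 5 numbers: the shift along the tool's x, y, z in m, then the turn about the tool's z in degrees, then the opening, from 0 (shut) to 1 (fully open). In form: [[[dx, dy, dz, twist, claw], ...]]. A call has 1 to 12 rows; each row shifts and turns the commanded pose from where the row before left it, along the tool's axes as they then stand; what a row does not reach is not made up. A row lasts 1/10 s, in which the tool goes at most 50 mm and 8.59 degrees, less where a joint would pass 70% of its speed; a pose out of reach is approached as far as the arm can. A call is refused whole if a number of a shift passes 0.05 or a number of a turn 8.59, either way. A call with a gripper value outside its range is refused whole. The fingers move at their own pace and stop on an object; the grip force is fixed at half the most. Time passes only in rows, so rows that do not move let the fingers close. It gives the time, the measured TCP pose, the force, the opening and the grip force at its end, in the units of the state.
- get_state(): the state, without advancing time (a new reading comes with each control period).
- snapshot(name): name is "scene" or "top" or "wrist"; returns a dict with "img" (400x640x3 uint8, blue, green, red), "z_map" (400x640 float32, mm along the optical axis (not along the pixel's ray), 0 where there is no reading), "fx", "fy", "cx", "cy" (pixels), "rvec" (rotation vector, rad) and "tvec" (3), from world to camera coordinates, as OpenCV has them; the wrist camera has in their place "mount" (4x4, takes a point from camera to tool coordinates, whose origin is the TCP and whose axes are the flange's). Camera axes: x right, y down, z forward; pixel columns grow to the right and rows downward; lengths in mm; the calibration is good to about 2 mm. The wrist camera is an equidistant fisheye: a pixel r from the principal point sees the ray r / f radians off the axis. A picture is of the moment at which its call begins: read the wrist's pose just before it.
- job_done(): hands the job in; it is judged then, once.
The state is a dict: "t": time; "joints": joint angles; "qd": joint speeds; "tau": joint torques, N m; "tool_pos": TCP position; "tool_rot": TCP orientation; "force": force on the tool from outside, world axes, zero at the start; "torque": the same for the moment, N m; "grip_width": finger opening in mm; "gripper_force": force on a finger pad.
Only numpy, scipy, OpenCV 4.12 (cv2) and the standard library are available. Lean on these libraries where they do the work, as an engineer would, in place of code of your own. Each camera call takes 0.05 s, during which the arm holds its last target. There are 200 camera calls.

## Working session

There is one attempt and no reset: what is moved stays moved. The work goes in short steps, Python scripts to look and compute and a tool call to move; the robot and the scene stay as the last step left them, time stands still between calls to the robot, and variables do not carry over. Pictures are saved under pics/ and viewed, at most 10 in all, crops included, and the job is handed in when it is done.

Besides the shell and the picture viewer there is one more tool, called after "Emit:" by a JSON object that holds its "name" and its "arguments". apply_moves: Moves the arm, as the interface text tells. Its arguments: {"type":"object","properties":{"plan":{"type":"array"}},"required":["plan"]}

```bash
mkdir -p pics; ls; python3 - <<'E'
from station import *
import cv2,numpy as np
s=get_state();print({k:np.round(v,3).tolist() for k,v in s.items()})
for n in("scene","top"):
    d=snapshot(n);cv2.imwrite(f"pics/{n}0.png",d["img"]);np.savez(f"{n}0.npz",**d)
    R=cv2.Rodrigues(np.array(d["rvec"]))[0];print(n,d["fx"],d["cx"],d["cy"],(-R.T@np.array(d["tvec"]).reshape(3)).round(),R.round(3).tolist(), (d["z_map"]>0).mean())
E
```

```text
pics
{'t': 0.0, 'joints': [0.959, 0.313, 1.498, -0.0, 1.331, -0.223], 'qd': [0.0, 0.001, 0.001, -0.001, -0.0, -0.001], 'tau': [0.0, -40.22, -25.228, 0.07, 0.035, -0.0], 'tool_pos': [198.874, 485.594, 238.14], 'tool_rot': [-0.0, 0.193, 0.981, -0.001], 'force': [-0.083, -0.328, 0.516], 'torque': [-0.04, -0.002, 0.024], 'gripper_force': 0.0, 'grip_width': 88.195}
scene 378.9312541871127 324.3107667835507 199.20165167796887 [1206.  269.  706.] [[-0.388, 0.921, 0.015], [0.657, 0.288, -0.696], [-0.646, -0.261, -0.718]] 0.99608203125
top 386.0233743330357 325.40291824762903 194.71644973560393 [460.  18. 890.] [[-0.007, -1.0, 0.006], [-0.983, 0.005, -0.184], [0.184, -0.007, -0.983]] 0.996265625
```

View pics/top0.png

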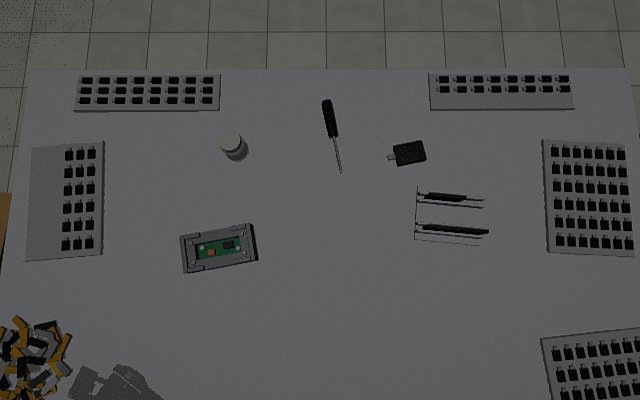

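View pics/scene0.png

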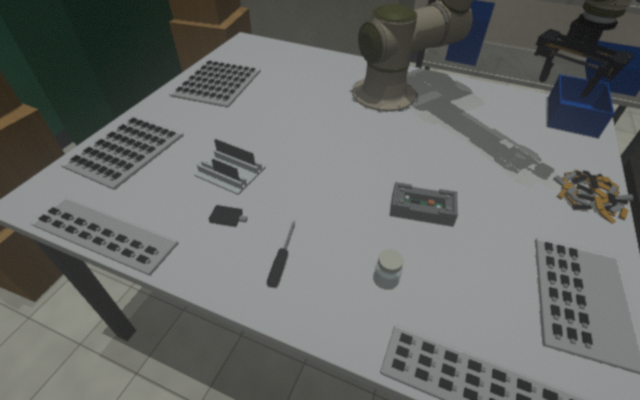

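The top view shows the housing at about (218,247). The rack is at about (450,216), with the long cover in the near slot (px 420–488, row 229) and the short cover in the far slot (row 195). The scene view agrees, and the bystanders are further out.

```bash
cat > h.py <<'E'
from station import *
import cv2,numpy as np
from scipy.spatial.transform import Rotation as Ro
def q2R(q): return Ro.from_quat([q[1],q[2],q[3],q[0]]).as_matrix()
def rays(d,uv,pose=None):
    "origin, unit-z ray directions in world for pixels uv (N,2)"
    uv=np.asarray(uv,float).reshape(-1,2)
    x=(uv[:,0]-d["cx"])/d["fx"];y=(uv[:,1]-d["cy"])/d["fy"]
    if pose is None:
        R=cv2.Rodrigues(np.array(d["rvec"]))[0];o=-R.T@np.array(d["tvec"]).reshape(3)
        return o,np.c_[x,y,np.ones_like(x)]@R
    r=np.hypot(x,y)+1e-12;c=np.c_[np.sin(r)*x/r,np.sin(r)*y/r,np.cos(r)]
    p,Rt=pose;M=np.array(d["mount"])
    return p+Rt@M[:3,3],c@(Rt@M[:3,:3]).T
def onplane(o,v,z): return o+v*((z-o[2])/v[:,2])[:,None]
def cloud(d,pose=None):
    H,W=d["z_map"].shape;u,v=np.meshgrid(np.arange(W),np.arange(H))
    o,r=rays(d,np.c_[u.ravel(),v.ravel()],pose)
    if pose is not None:
        M=np.array(d["mount"]);ax=pose[1]@M[:3,2]; r=r/(r@ax)[:,None]
    return (o+r*d["z_map"].reshape(-1,1)).reshape(H,W,3)
def wrist(name=None):
    s=get_state();d=snapshot("wrist")
    if name: cv2.imwrite(f"pics/{name}.png",d["img"])
    return d,(np.array(s["tool_pos"]),q2R(s["tool_rot"])),s
def st(s=None):
    s=s or get_state();print({k:np.round(s[k],2).tolist() for k in("t","tool_pos","tool_rot","force","grip_width","gripper_force")})
E
python3 - <<'E'
from h import *
for n in("top","scene"):
    d=dict(np.load(f"{n}0.npz"));P=cloud(d);Z=P[...,2];dark=d["img"].max(2)<60
    print(n,"bench z",np.median(Z[(abs(P[...,0]-450)<60)&(abs(P[...,1]-40)<60)]))
    A=(P[...,0]>280)&(P[...,0]<620)
    c=A&(P[...,1]<-80)&(P[...,1]>-450)&(Z>35)&(Z<80)
    k,L,S,C=cv2.connectedComponentsWithStats(c.astype(np.uint8))
    for i in range(1,k):
        if S[i,4]<20: continue
        q=P[L==i];m=q[:,:2].mean(0);w,V=np.linalg.eigh(np.cov((q[:,:2]-m).T));t=(q[:,:2]-m)@V[:,1]
        print("plate",m.round(1),"dir",V[:,1].round(3),"len",np.ptp(t).round(1),"mid",(m+V[:,1]*(t.max()+t.min())/2).round(1),"ztop",np.percentile(q[:,2],[50,95]).round(1),S[i])
    hm=A&(P[...,1]>100)&(P[...,1]<450)&(Z>37)&(Z<50)
    q=P[hm][:,:2].astype(np.float32);print("housing",cv2.minAreaRect(q),np.median(P[hm][:,2]))
E
```

```text
top bench z 0.08706790758583338
plate [ 611.1 -254.3] dir [0.105 0.994] len 80.5 mid [ 610.9 -255.6] ztop [60.5 63.7] [427 192  40   9 226]
plate [ 539.3 -271.6] dir [0.103 0.995] len 129.9 mid [ 539.2 -273.3] ztop [60.8 63.5] [425 224  64  10 324]
housing ((503.35003662109375, 249.22134399414062), (82.30316925048828, 156.7021484375), 10.34764575958252) 41.77331017598601
scene bench z -0.6694236629872989
plate [ 544.8 -266.7] dir [0.102 0.995] len 134.3 mid [ 544.4 -270.7] ztop [51.9 61.8] [214 139  41  24 356]
plate [ 615.8 -255.3] dir [0.067 0.998] len 81.3 mid [ 615.9 -252.9] ztop [53.6 62. ] [212 159  27  19 199]
housing ((505.04815673828125, 252.93263244628906), (84.49969482421875, 156.11634826660156), 10.312629699707031) 41.637453583380875
```

```bash
cat >> h.py <<'E'
def go(target,yaw):
    "twist (deg) to reach tool-y yaw (mod 180), then the shift (mm) in tool axes after the twist"
    s=get_state();R=q2R(s["tool_rot"]);p=np.array(s["tool_pos"])
    a=np.degrees(np.arctan2(R[1,1],R[0,1]));tw=-((yaw-a+90)%180-90)
    R2=R@Ro.from_euler("z",tw,degrees=True).as_matrix()
    print("yaw",a.round(2),"twist",round(tw,2),"shift",(R2.T@(np.array(target)-p)).round(1))
E
python3 - <<'E'
from h import *
go([539.3,-273,160],-5.9)
E
```

```text
yaw 67.72 twist 73.62 shift [-719.5  416.6   78.7]
```

Emit:
{"name": "apply_moves", "arguments": {"plan": [[[0,0,0,8.2,1],[0,0,0,8.2,1],[0,0,0,8.2,1],[0,0,0,8.2,1],[0,0,0,8.2,1],[0,0,0,8.2,1],[0,0,0,8.2,1],[0,0,0,8.2,1],[0,0,0,8.1,1]]]}}

```text
t: 1.0
tool_pos: [198.9, 485.7, 238.4]
tool_rot: [0.0, 0.745, 0.667, -0.0]
force: [0.4, 0.3, 0.1]
grip_width: 88.0
gripper_force: 0.0
```

```bash
python3 - <<'E'
from h import *
st();go([539.3,-273,160],-5.9)
E
```

```text
{'t': 1.0, 'tool_pos': [198.94, 485.7, 238.38], 'tool_rot': [0.0, 0.74, 0.67, -0.0], 'force': [0.37, 0.33, 0.11], 'grip_width': 87.99, 'gripper_force': 0.0}
yaw -6.32 twist -0.42 shift [-719.6  416.6   78.7]
```

Emit:
{"name": "apply_moves", "arguments": {"plan": [[[-0.036,0.021,0,-0.4,0.4],[-0.036,0.021,0,0,0.4],[-0.036,0.021,0,0,0.4],[-0.036,0.021,0,0,0.4],[-0.036,0.021,0,0,0.4],[-0.036,0.021,0,0,0.4],[-0.036,0.021,0,0,0.4],[-0.036,0.021,0,0,0.4],[-0.036,0.021,0,0,0.4],[-0.036,0.021,0,0,0.4]]]}}

```text
t: 2.0
tool_pos: [373.0, 105.3, 238.7]
tool_rot: [-0.0, 0.741, 0.672, 0.0]
force: [1.4, 0.5, 0.1]
grip_width: 35.0
gripper_force: 0.0
```

Emit:
{"name": "apply_moves", "arguments": {"plan": [[[-0.036,0.021,0.006,0,0.4],[-0.036,0.021,0.006,0,0.4],[-0.036,0.021,0.006,0,0.4],[-0.036,0.021,0.006,0,0.4],[-0.036,0.021,0.006,0,0.4],[-0.036,0.021,0.006,0,0.4],[-0.036,0.021,0.006,0,0.4],[-0.036,0.021,0.006,0,0.4],[-0.036,0.021,0.015,0,0.4],[-0.036,0.021,0.015,0,0.4],[0,0,0,0,0.4]]]}}

```text
t: 3.1
tool_pos: [546.5, -275.0, 156.9]
tool_rot: [-0.002, 0.742, 0.671, -0.001]
force: [0.3, 0.1, -0.3]
grip_width: 35.2
gripper_force: 0.0
```

```bash
python3 - <<'E'
from h import *
st();go([539.3,-273,160],-5.9)
d,pose,s=wrist("w1");np.savez("w1.npz",**d,p=pose[0],R=pose[1]);print(d["fx"],d["cx"],d["cy"],np.round(d["mount"],2).tolist())
P=cloud(d,pose);Z=P[...,2];print((d["z_map"]>0).mean())
c=(Z>50)&(Z<72)&(abs(P[...,0]-575)<90)&(abs(P[...,1]+270)<100)&(np.abs((P-pose[0])@pose[1])[...,1]<200)
k,L,S,C=cv2.connectedComponentsWithStats(c.astype(np.uint8))
for i in range(1,k):
    if S[i,4]<60: continue
    q=P[L==i];m=q[:,:2].mean(0);print(S[i],q.mean(0).round(1),np.percentile(q[:,2],[5,50,95]).round(1),[np.round(v,1) for v in cv2.minAreaRect(q[:,:2].astype(np.float32))])
E
```

```text
{'t': 3.1, 'tool_pos': [546.53, -274.96, 156.92], 'tool_rot': [-0.0, 0.74, 0.67, -0.0], 'force': [0.34, 0.08, -0.3], 'grip_width': 35.24, 'gripper_force': 0.0}
yaw -5.77 twist 0.13 shift [ 1.2 -7.4 -3. ]
309.70691628693146 317.338136201849 201.40611336690614 [[0.0, -0.96, -0.28, 72.27], [1.0, 0.0, -0.0, -0.65], [0.0, -0.28, 0.96, -146.29], [0.0, 0.0, 0.0, 1.0]]
0.9810859375
[ 306  119   11  153 1589] [ 541.2 -266.8   61.6] [56.4 62.1 63.3] [array([ 540.5, -271.7]), array([130.8,   8.2]), np.float64(84.1)]
[ 386  121   19   97 1173] [ 611.5 -251.4   60.6] [52.4 61.9 63.2] [array([ 612.1, -253.2]), array([79.7,  9.2]), np.float64(83.4)]
```

View pics/w1.png

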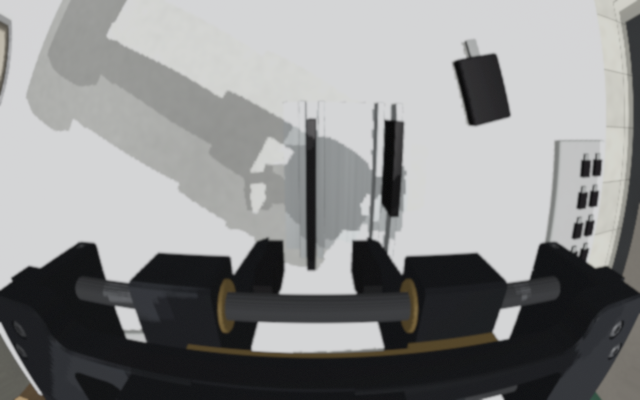

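The wrist view shows the long cover at px (311,119–270), between the fingers, and the short cover at px x≈393. Both cameras agree on the pose to about 1.5 mm: centre (540.3,-272), top at z≈62.

```bash
python3 - <<'E'
from h import *
go([540.3,-272,35],-5.9)
E
```

```text
yaw -5.7 twist 0.2 shift [ 1.000e-01 -5.700e+00  1.234e+02]
```

Emit:
{"name": "apply_moves", "arguments": {"plan": [[[0,-0.0057,0,0.2,0.4],[0,0,0.03,0,0.4],[0,0,0.03,0,0.4],[0,0,0.03,0,0.4],[0,0,0.02,0,0.4],[0,0,0.013,0,0.4],[0,0,0,0,0.4],[0,0,0,0,0],[0,0,0,0,0],[0,0,0,0,0],[0,0,0,0,0]]]}}

```text
t: 4.25
tool_pos: [541.4, -271.3, 38.5]
tool_rot: [0.001, 0.742, 0.671, 0.0]
force: [-0.4, 1.3, 3.2]
grip_width: 8.0
gripper_force: 30.0
```

Emit:
{"name": "apply_moves", "arguments": {"plan": [[[0,0,-0.01,0,0],[0,0,-0.02,0,0],[0,0,-0.03,0,0],[0,0,-0.03,0,0],[0,0,0,0,0]]]}}

```text
t: 4.75
tool_pos: [542.6, -272.2, 132.5]
tool_rot: [0.004, 0.742, 0.671, 0.001]
force: [-0.1, 0.4, 0.6]
grip_width: 7.8
gripper_force: 30.0
```

```bash
python3 - <<'E'
from h import *
st();go([470,10,130],-5.9)
E
```

```text
{'t': 4.75, 'tool_pos': [542.61, -272.22, 132.53], 'tool_rot': [0.0, 0.74, 0.67, 0.0], 'force': [-0.05, 0.35, 0.61], 'grip_width': 7.81, 'gripper_force': 29.98}
yaw -5.77 twist 0.13 shift [ 273.3 -101.2    0.8]
```

Emit:
{"name": "apply_moves", "arguments": {"plan": [[[0.034,-0.0127,0,0,0],[0.034,-0.0127,0,0,0],[0.034,-0.0127,0,0,0],[0.034,-0.0127,0,0,0],[0.034,-0.0127,0,0,0],[0.034,-0.0127,0,0,0],[0.034,-0.0127,0,0,0],[0.034,-0.0127,0,0,0],[0,0,0.03,0,0],[0,0,0.03,0,0],[0,0,0.028,0,0],[0,0,0,0,0]]]}}

```text
t: 5.95
tool_pos: [465.3, 10.2, 37.1]
tool_rot: [-0.003, 0.742, 0.671, -0.002]
force: [-0.6, 0.6, 0.0]
grip_width: 7.6
gripper_force: 30.0
```

```bash
python3 - <<'E'
from h import *
st();d=snapshot("scene");cv2.imwrite("pics/s1.png",cv2.resize(d["img"][60:220,140:400],None,fx=3,fy=3))
P=cloud(d);dark=(d["img"].max(2)<60)
t=snapshot("top");P=cloud(t);b=(abs(P[...,0]-470)<60)&(abs(P[...,1]-10)<75)&(P[...,2]>4)&(P[...,2]<70)
print(b.sum(),P[b].min(0),P[b].max(0))
d,pose,s=wrist();P=cloud(d,pose);b=(abs(P[...,0]-470)<60)&(abs(P[...,1]-10)<75)&(P[...,2]>4)&(P[...,2]<70)
q=P[b];print(b.sum(),q.min(0),q.max(0),[np.round(v,1) for v in cv2.minAreaRect(q[:,:2].astype(np.float32))])
E
```

```text
{'t': 5.95, 'tool_pos': [465.28, 10.18, 37.05], 'tool_rot': [-0.0, 0.74, 0.67, -0.0], 'force': [-0.56, 0.57, 0.02], 'grip_width': 7.56, 'gripper_force': 29.97}
1 [528.63423299 -39.5673479    4.3860317 ] [528.63423299 -39.5673479    4.3860317 ]
5320 [449.43375687 -38.4738277   17.99403204] [486.41114637  74.67742782  69.99590486] [array([467.4,  18.5]), array([110.5,  36.1]), np.float64(70.3)]
```

View pics/s1.png

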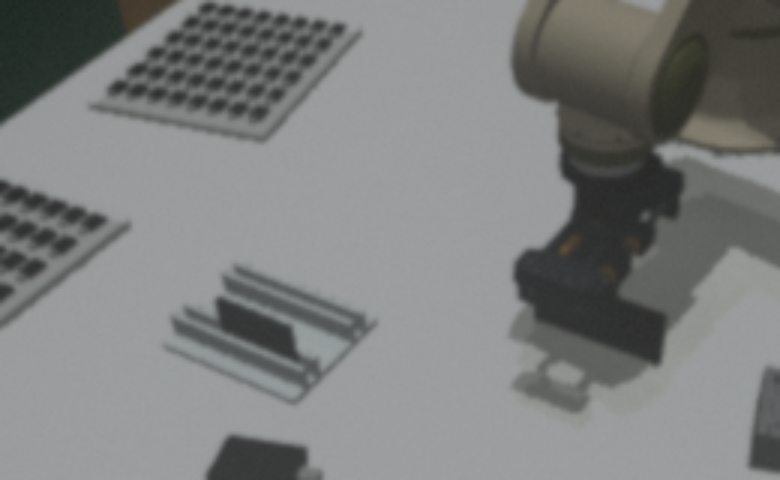

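The picture shows the long cover gripped upright and level above the bench (crop px 540–660, 300–360), with the short cover still in the rack. I'll lower it until it touches.

Emit:
{"name": "apply_moves", "arguments": {"plan": [[[0,0,0.001,0,0],[0,0,0.001,0,0],[0,0,0.001,0,0],[0,0,0.001,0,0],[0,0,0,0,0],[0,0,0,0,0]]]}}

```text
t: 6.7
tool_pos: [467.5, 9.7, 35.8]
tool_rot: [0.0, 0.742, 0.671, -0.0]
force: [-0.6, -0.4, -0.9]
grip_width: 7.6
gripper_force: 30.0
```

Emit:
{"name": "apply_moves", "arguments": {"plan": [[[0,0,0.001,0,0],[0,0,0.001,0,0],[0,0,0,0,0]]]}}

```text
t: 7.0
tool_pos: [467.3, 9.7, 33.6]
tool_rot: [-0.0, 0.742, 0.671, -0.0]
force: [0.5, 0.3, -0.4]
grip_width: 7.7
gripper_force: 30.0
```

Emit:
{"name": "apply_moves", "arguments": {"plan": [[[0,0,0.001,0,0],[0,0,0.001,0,0],[0,0,0,0,0]]]}}

```text
t: 7.3
tool_pos: [467.7, 9.7, 32.4]
tool_rot: [0.0, 0.742, 0.671, 0.0]
force: [-2.2, 0.5, 9.2]
grip_width: 7.6
gripper_force: 30.0
```

Emit:
{"name": "apply_moves", "arguments": {"plan": [[[0,0,0,0,0.3],[0,0,0,0,0.3],[0,0,0,0,0.3],[0,0,-0.005,0,0.3],[0,0,-0.005,0,0.3],[0,0,0,0,0.3],[0,0,0,0,0.3]]]}}

```text
t: 8.0
tool_pos: [467.5, 9.7, 41.9]
tool_rot: [0.0, 0.742, 0.671, 0.0]
force: [1.0, 0.1, 0.5]
grip_width: 26.3
gripper_force: 0.0
```

Emit:
{"name": "apply_moves", "arguments": {"plan": [[[0,0.004,0,0,0.3],[0,0.004,0,0,0.3],[0,0.003,0,0,0.3],[0,0.003,0,0,0.3],[0,0.003,0,0,0.3],[0,0.003,0,0,0.3],[0,0,0,0,0.3]]]}}

```text
t: 8.7
tool_pos: [487.7, 7.6, 41.7]
tool_rot: [0.0, 0.742, 0.671, 0.0]
force: [-0.2, -0.2, -0.1]
grip_width: 26.6
gripper_force: 0.2
```

```bash
python3 - <<'E'
from h import *
st();d,pose,s=wrist("w2");snap=snapshot("scene");cv2.imwrite("pics/s2.png",np.hstack([cv2.resize(snap["img"][130:200,290:390],(400,280)),cv2.resize(d["img"],(400,280))]))
E
```

```text
{'t': 8.7, 'tool_pos': [487.72, 7.59, 41.73], 'tool_rot': [0.0, 0.74, 0.67, 0.0], 'force': [-0.19, -0.16, -0.12], 'grip_width': 26.62, 'gripper_force': 0.19}
```

View pics/s2.png

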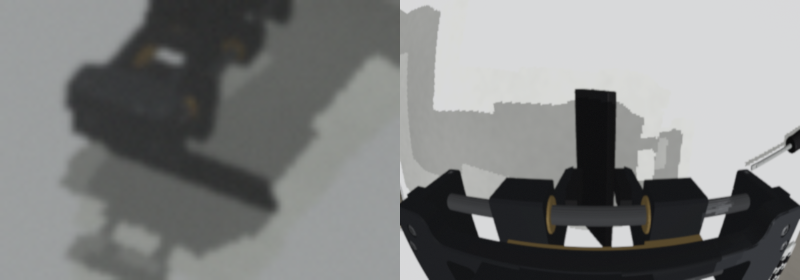

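The plate now leans between the fingers: in the wrist half it shows as the wide dark band at px 575–615. Next I'll open further, lower the fingers and let it slide down flat.

Emit:
{"name": "apply_moves", "arguments": {"plan": [[[0,0,0,0,0.55],[0,0,0,0,0.55],[0,0,0,0,0.55],[0,0,0.01,0,0.55],[0,0,0.01,0,0.55],[0,0,0.008,0,0.55],[0,0,0.005,0,0.55],[0,0,0,0,0.55],[0,0,0,0,0.55]]]}}

```text
t: 9.7
tool_pos: [487.2, 7.7, 8.5]
tool_rot: [-0.0, 0.742, 0.671, -0.0]
force: [-1.0, -1.1, -0.3]
grip_width: 48.6
gripper_force: 0.5
```

```bash
python3 - <<'E'
from h import *
d,pose,s=wrist();st(s);P=cloud(d,pose);q=((P-pose[0])@pose[1]) # tool frame
Z=P[...,2]
dark=d["img"].max(2)<70
b=dark&(q[...,0]>25)&(q[...,0]<75)&(abs(q[...,1])<60)&(Z>1.5)&(Z<65)
y=q[...,1][b];z=Z[b]
for a in np.arange(-50,51,5):
    m=abs(y-a)<2.5
    if m.sum()>10: print(a,m.sum(),np.percentile(z[m],[10,50,90]).round(1))
E
```

```text
{'t': 9.7, 'tool_pos': [487.22, 7.74, 8.46], 'tool_rot': [-0.0, 0.74, 0.67, -0.0], 'force': [-0.96, -1.08, -0.27], 'grip_width': 48.63, 'gripper_force': 0.54}
-15 389 [7.4 8.3 9.1]
-10 745 [7.5 8.3 9.2]
-5 732 [7.6 8.3 9.1]
0 730 [7.5 8.3 9.1]
5 755 [7.5 8.3 9.1]
10 797 [7.6 8.3 9.1]
15 798 [7.6 8.3 9.1]
20 807 [7.5 8.3 9.1]
25 790 [7.6 8.3 9.1]
30 775 [7.5 8.3 9.1]
35 770 [7.5 8.3 9.1]
40 254 [7.5 8.3 9.1]
```

The cover already lies flat (top z≈8.3), with one fingertip just over it. I'll rise clear and measure it.

Emit:
{"name": "apply_moves", "arguments": {"plan": [[[0,0,-0.01,0,1],[0,0,-0.03,0,1],[-0.02,0,-0.03,0,1],[-0.03,0.01,-0.03,0,1],[0,0,-0.02,0,1],[0,0,0,0,1],[0,0,0,0,1]]]}}

```text
t: 10.45
tool_pos: [492.0, -42.8, 128.5]
tool_rot: [-0.0, 0.742, 0.671, -0.0]
force: [-1.1, -0.4, -1.3]
grip_width: 88.0
gripper_force: 0.0
```

```bash
cat >> h.py <<'E'
def plate(d,pose,z0,z1,c,r=110):
    P=cloud(d,pose);b=(d["img"].max(2)<70)&(P[...,2]>z0)&(P[...,2]<z1)&(np.hypot(P[...,0]-c[0],P[...,1]-c[1])<r)
    k,L,S,C=cv2.connectedComponentsWithStats(b.astype(np.uint8));i=1+S[1:,4].argmax()
    m=(L==i).astype(np.uint8);h=np.median(P[L==i][:,2])
    cn=max(cv2.findContours(m,0,cv2.CHAIN_APPROX_NONE)[0],key=len)
    o,v=rays(d,cn.reshape(-1,2),pose);q=onplane(o,v,h)[:,:2].astype(np.float32)
    print("plate",[np.round(x,1) for x in cv2.minAreaRect(q)],"h",h.round(1),S[i])
E
python3 - <<'E'
from h import *
st();d,pose,s=wrist("w3");plate(d,pose,4,14,(500,8));t=snapshot("top");plate(t,None,4,14,(500,8));plate(snapshot("scene"),None,4,14,(500,8))
E
```

```text
{'t': 10.45, 'tool_pos': [491.97, -42.81, 128.49], 'tool_rot': [-0.0, 0.74, 0.67, -0.0], 'force': [-1.07, -0.41, -1.25], 'grip_width': 88.02, 'gripper_force': 0.0}
plate [array([498. ,  -5.6]), array([102.8,  54.2]), np.float64(84.2)] h 8.3 [ 290   94   63  117 6692]
plate [array([503.8,  48.2]), array([40.1, 55.6]), np.float64(84.5)] h 7.4 [300 235  19  26 394]
plate [array([503.1,   6.4]), array([127.5,  59.4]), np.float64(84.1)] h 7.2 [308 167  49  28 662]
```

View pics/w3.png

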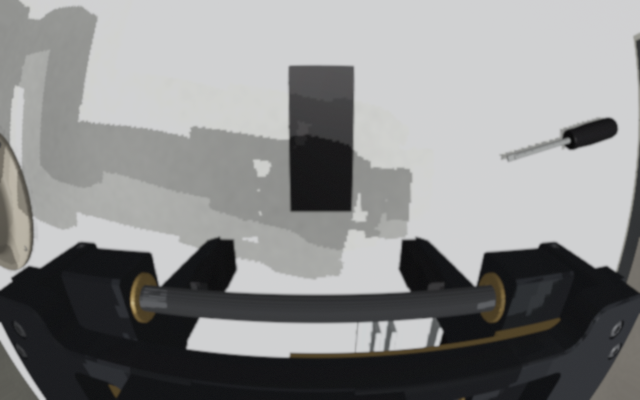

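The cover lies flat on the bench at px (289–354, 66–211), and its lit half was lost to my threshold. I'll raise the threshold.

```bash
sed -i 's/max(2)<70)/max(2)<115)/' h.py; python3 - <<'E'
from h import *
d,pose,s=wrist();plate(d,pose,4,14,(500,8));plate(snapshot("scene"),None,4,14,(500,8))
go([499,8,100],-5.8)
E
```

```text
plate [array([499.2,   5.7]), array([128.2,  55.5]), np.float64(84.3)] h 8.3 [ 290   67   64  146 9229]
plate [array([503.5,   7.4]), array([130.2,  60.2]), np.float64(84.5)] h 7.2 [307 167  52  29 703]
yaw -5.75 twist 0.05 shift [51.1  2.  27.9]
```

Emit:
{"name": "apply_moves", "arguments": {"plan": [[[0.025,0.002,0,0,1],[0.024,0,0.01,0,1],[0,0,0.03,0,1],[0,0,0.03,0,1],[0,0,0.03,0,1],[0,0,0.015,0,1],[0,0,0,0,1],[0,0,0,0,1]]]}}

```text
t: 11.5
tool_pos: [499.3, 5.6, 13.9]
tool_rot: [-0.0, 0.742, 0.671, -0.0]
force: [-0.2, 0.3, 0.1]
grip_width: 88.2
gripper_force: 0.0
```

```bash
python3 - <<'E'
from h import *
st();go([499.5,6,2.2],-5.8)
E
```

```text
{'t': 11.5, 'tool_pos': [499.27, 5.57, 13.91], 'tool_rot': [-0.0, 0.74, 0.67, -0.0], 'force': [-0.24, 0.31, 0.1], 'grip_width': 88.25, 'gripper_force': 0.0}
yaw -5.76 twist 0.04 shift [ 0.5  0.2 11.7]
```

Emit:
{"name": "apply_moves", "arguments": {"plan": [[[0,0,0.006,0,1],[0,0,0.004,0,1],[0,0,0.0015,0,1],[0,0,0,0,1],[0,0,0,0,0],[0,0,0,0,0],[0,0,0,0,0],[0,0,0,0,0],[0,0,0,0,0],[0,0,0,0,0]]]}}

```text
t: 12.5
tool_pos: [499.2, 5.5, 2.3]
tool_rot: [0.0, 0.742, 0.671, 0.0]
force: [-0.2, -0.2, 0.8]
grip_width: 55.3
gripper_force: 30.0
```

Emit:
{"name": "apply_moves", "arguments": {"plan": [[[0,0,-0.005,0,0],[0,0,-0.015,0,0],[0,0,-0.03,0,0],[0,0,-0.03,0,0],[0,0,-0.02,0,0],[0,0,0,0,0]]]}}

```text
t: 13.1
tool_pos: [500.4, 5.3, 104.7]
tool_rot: [0.002, 0.742, 0.671, 0.001]
force: [0.5, -0.3, -1.6]
grip_width: 55.3
gripper_force: 30.0
```

```bash
python3 - <<'E'
from h import *
st();d,pose,s=wrist();P=cloud(d,pose);z=P[...,2]
plate(d,pose,s["tool_pos"][2]-12,s["tool_pos"][2]+25,(499,8))
go([490,150,102],10.35)
E
```

```text
{'t': 13.1, 'tool_pos': [500.38, 5.27, 104.66], 'tool_rot': [0.0, 0.74, 0.67, 0.0], 'force': [0.51, -0.32, -1.6], 'grip_width': 55.34, 'gripper_force': 30.0}
plate [array([502.1,  27.8]), array([85.9, 96.3]), np.float64(84.3)] h 110.7 [  225   129   186   166 20566]
yaw -5.77 twist -16.12 shift [143.9  16.7   0.8]
```

Emit:
{"name": "apply_moves", "arguments": {"plan": [[[0,0,0,-8.05,0],[0,0,0,-8.05,0],[0.024,0.0028,0,0,0],[0.024,0.0028,0,0,0],[0.024,0.0028,0,0,0],[0.024,0.0028,0,0,0],[0.024,0.0028,0,0,0],[0.024,0.0027,0,0,0],[0,0,0,0,0],[0,0,0,0,0],[0,0,0,0,0]]]}}

```text
t: 14.25
tool_pos: [489.6, 149.3, 101.6]
tool_rot: [-0.0, 0.641, 0.768, -0.0]
force: [-0.5, 0.2, -1.3]
grip_width: 55.5
gripper_force: 30.0
```

```bash
python3 - <<'E'
from h import *
d,pose,s=wrist("w4");st(s);np.savez("w4.npz",**d,p=pose[0],R=pose[1])
P=cloud(d,pose);Z=P[...,2];q=(P-pose[0])@pose[1]
hm=(Z>38)&(Z<48)&(abs(P[...,0]-504)<75)&(abs(P[...,1]-250)<110)
print("housing",[np.round(v,1) for v in cv2.minAreaRect(P[hm][:,:2].astype(np.float32))],np.median(Z[hm]))
E
```

```text
{'t': 14.25, 'tool_pos': [489.63, 149.31, 101.56], 'tool_rot': [-0.0, 0.64, 0.77, -0.0], 'force': [-0.53, 0.19, -1.29], 'grip_width': 55.46, 'gripper_force': 30.0}
housing [array([505.6, 242.4]), array([ 82.1, 135.7]), np.float64(11.2)] 42.99262286015116
```

View pics/w4.png

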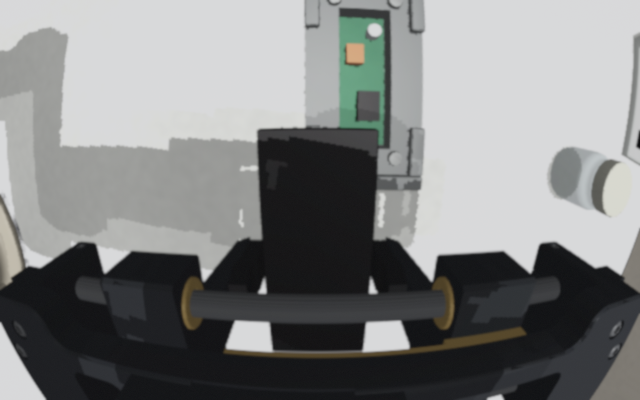

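The wrist view shows the held cover's front edge at px (258–377, 129). The housing is ahead of it at px (305–423, 0–190), clipped at the top. I'll measure both in this one view.

```bash
cat > m.py <<'E'
from h import *
def line(y,x):
    c=np.polyfit(y,x,1);r=abs(x-np.polyval(c,y));k=r<max(1,2*np.median(r));return np.polyfit(y[k],x[k],1)
def house(P,yaw=10.35,c=(504,249.5)):
    a=np.radians(yaw);X=np.array([np.cos(a),np.sin(a)]);Y=np.array([-np.sin(a),np.cos(a)])
    u=(P[...,:2]-np.array(c))@X;v=(P[...,:2]-np.array(c))@Y
    m=(P[...,2]>40)&(P[...,2]<46)&(abs(u)<50)&(abs(v)<90);u=u[m];v=v[m]
    ys=[];lo=[];hi=[]
    for b in np.arange(-84,84,2):
        k=abs(v-b)<1
        if k.sum()>15: ys.append(b);lo.append(np.percentile(u[k],1));hi.append(np.percentile(u[k],99))
    ys=np.array(ys);lo=np.array(lo);hi=np.array(hi)
    kl=lo<-38;kh=hi>38
    L=line(ys[kl],lo[kl]) if kl.sum()>4 else None;H=line(ys[kh],hi[kh])
    print("left edge",L,"right",H,"v range",np.percentile(v[u>20],[0.3,99.7]),np.percentile(v[u<-20],[.3,99.7]))
def held(P,pose,img):
    q=(P-pose[0])@pose[1]
    m=(img.max(2)<80)&(q[...,2]<0)&(q[...,2]>-12)&(abs(q[...,1])<40)&(q[...,0]>20)&(q[...,0]<90)
    x=q[...,0][m];y=q[...,1][m];print("plate z in tool",np.median(q[...,2][m]),"slope along x",np.polyfit(x,q[...,2][m],1)[0])
    fy=np.arange(-24,25,2);fx=np.array([np.percentile(x[abs(y-b)<1],99) for b in fy]);print("front x = ",line(fy,fx)[::-1])
    bx=np.arange(32,62,2);l=np.array([np.percentile(y[abs(x-b)<1],1) for b in bx]);r=np.array([np.percentile(y[abs(x-b)<1],99) for b in bx])
    print("sides",line(bx,l),line(bx,r),"at x=0..",np.median(l),np.median(r))
E
python3 - <<'E'
from m import *
d=dict(np.load("w4.npz"));pose=(d["p"],d["R"]);P=cloud(d,pose)
house(P);held(P,pose,d["img"])
t=dict(np.load("top0.npz"));house(cloud(t))
E
```

```text
left edge [-1.38510431e-02 -4.02832262e+01] right [-1.09719880e-03  3.97931727e+01] v range [-74.49723208  59.96442196] [-31.9574622   55.86952483]
plate z in tool -6.005437629934283 slope along x 0.0020061542507233947
front x =  [6.52913908e+01 7.58670459e-03]
sides [ 6.13887536e-04 -2.74570564e+01] [6.79620244e-04 2.62006575e+01] at x=0.. -27.41066530818196 26.24374571809353
left edge [-6.25761328e-03 -3.96198730e+01] right [2.73536624e-03 3.87492931e+01] v range [-77.77071157  77.77571896] [-78.12989194  77.11155437]
```

Emit:
{"name": "apply_moves", "arguments": {"plan": [[[0.03,0,0,0,0],[0.03,0,0,0,0],[0,0,0,0,0],[0,0,0,0,0],[0,0,0,0,0]]]}}

```text
t: 14.8
tool_pos: [479.3, 208.1, 102.1]
tool_rot: [0.0, 0.641, 0.767, -0.0]
force: [-1.3, 1.1, -1.7]
grip_width: 55.6
gripper_force: 30.0
```

```bash
python3 - <<'E'
from m import *
d,pose,s=wrist("w5");st(s);np.savez("w5.npz",**d,p=pose[0],R=pose[1]);P=cloud(d,pose);house(P);held(P,pose,d["img"])
go([503.6,249.2,101],10.35)
E
```

```text
{'t': 14.8, 'tool_pos': [479.29, 208.12, 102.1], 'tool_rot': [0.0, 0.64, 0.77, -0.0], 'force': [-1.33, 1.1, -1.67], 'grip_width': 55.58, 'gripper_force': 30.0}
left edge [ 9.83942156e-03 -4.15107387e+01] right [-5.69399019e-03  3.97908509e+01] v range [-65.723242    80.19728916] [37.04893465 80.32885089]
plate z in tool -5.987241180339964 slope along x 0.0014733937989435365
front x =  [6.52661042e+01 7.84733621e-03]
sides [ 1.38577058e-03 -2.74465003e+01] [-1.27119092e-02  2.68642733e+01] at x=0.. -27.407159349184393 26.28753379899587
yaw 10.25 twist -0.1 shift [36.1 31.3  1.1]
```

View pics/w5.png

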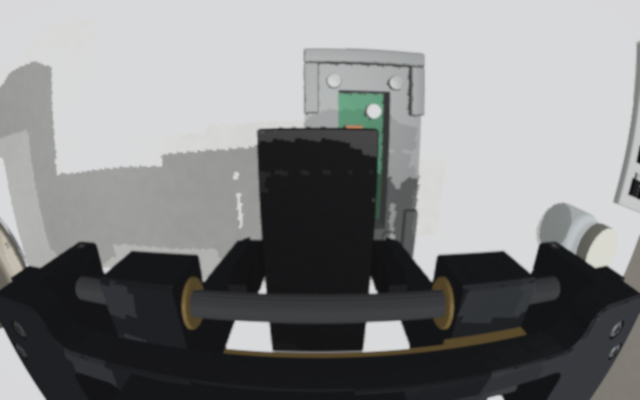

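```bash
python3 - <<'E'
from h import *
go([503.7,251.4,58],10.35)
E
```

```text
yaw 10.25 twist -0.1 shift [38.2 31.8 44.1]
```

Emit:
{"name": "apply_moves", "arguments": {"plan": [[[0.019,0.016,0,-0.1,0],[0.0192,0.0158,0,0,0],[0,0,0,0,0],[0,0,0.02,0,0],[0,0,0.016,0,0],[0,0,0.008,0,0],[0,0,0,0,0],[0,0,0,0,0],[0,0,0,0,0]]]}}

```text
t: 15.75
tool_pos: [503.9, 252.4, 59.1]
tool_rot: [0.0, 0.64, 0.768, 0.001]
force: [-0.3, -0.0, 0.5]
grip_width: 55.2
gripper_force: 30.0
```

```bash
python3 - <<'E'
from m import *
d,pose,s=wrist("w6");st(s);np.savez("w6.npz",**d,p=pose[0],R=pose[1]);P=cloud(d,pose);house(P,c=(503.7,251.4));held(P,pose,d["img"])
cv2.imwrite("pics/w6c.png",cv2.resize(d["img"][60:260,220:420],(600,600),interpolation=cv2.INTER_CUBIC))
E
```

```text
{'t': 15.75, 'tool_pos': [503.9, 252.39, 59.09], 'tool_rot': [0.0, 0.64, 0.77, 0.0], 'force': [-0.28, -0.02, 0.52], 'grip_width': 55.22, 'gripper_force': 30.0}
left edge [-1.18807119e-03 -4.06127527e+01] right [-1.73859368e-03  3.98659407e+01] v range [-76.42091895  78.68712744] [-75.99682536  78.57202584]
plate z in tool -5.982324191694172 slope along x 0.0005823984695773859
front x =  [ 6.53025655e+01 -2.44271656e-03]
sides [-6.60199106e-03 -2.73876215e+01] [-2.21564510e-02  2.71173544e+01] at x=0.. -27.698506969753918 26.14619138153786
```

View pics/w6c.png

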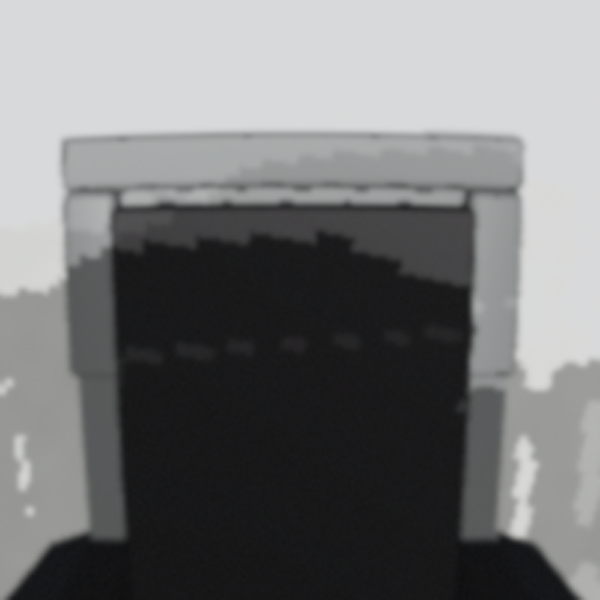

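The crop shows the cover's front edge (y≈207) just inside the far rim, and both sides (x≈113 and 472) equally inside the side rims. It is aligned to within about 1 mm, so I'll lower it.

Emit:
{"name": "apply_moves", "arguments": {"plan": [[[0,0,0.005,0,0],[0,0,0.005,0,0],[0,0,0.003,0,0],[0,0,0,0,0],[0,0,0.001,0,0],[0,0,0,0,0],[0,0,0,0,0]]]}}

```text
t: 16.5
tool_pos: [503.5, 252.5, 44.3]
tool_rot: [0.0, 0.64, 0.768, 0.0]
force: [0.4, 0.7, -1.4]
grip_width: 55.7
gripper_force: 30.0
```

Emit:
{"name": "apply_moves", "arguments": {"plan": [[[0,0,0.0005,0,0],[0,0,0,0,0],[0,0,0,0,0]]]}}

```text
t: 16.8
tool_pos: [503.4, 252.5, 43.7]
tool_rot: [0.0, 0.64, 0.768, -0.0]
force: [-0.2, 0.2, 0.2]
grip_width: 55.5
gripper_force: 30.0
```

Emit:
{"name": "apply_moves", "arguments": {"plan": [[[0,0,0.0005,0,0],[0,0,0,0,0],[0,0,0,0,0]]]}}

```text
t: 17.1
tool_pos: [503.5, 252.5, 43.3]
tool_rot: [0.0, 0.64, 0.768, 0.0]
force: [-0.0, 0.3, 0.2]
grip_width: 55.2
gripper_force: 30.0
```

Emit:
{"name": "apply_moves", "arguments": {"plan": [[[0,0,0.0003,0,0],[0,0,0,0,0],[0,0,0,0,0.75],[0,0,0,0,0.75],[0,0,0,0,0.75],[0,0,0,0,0.75],[0,0,-0.01,0,0.75],[0,0,-0.02,0,0.75],[-0.03,0,-0.03,0,0.75],[-0.03,0,-0.03,0,0.75],[0,0,0,0,0.75],[0,0,0,0,0.75]]]}}

```text
t: 18.3
tool_pos: [514.4, 193.4, 133.5]
tool_rot: [0.0, 0.64, 0.768, 0.0]
force: [-0.8, -0.3, 1.1]
grip_width: 66.0
gripper_force: 0.0
```

```bash
cat >> m.py <<'E'
def seatcheck(d,pose,zmin=42):
    P=cloud(d,pose);a=np.radians(10.4);X=np.array([np.cos(a),np.sin(a)]);Y=np.array([-np.sin(a),np.cos(a)])
    r=P[...,:2]-np.array([503.5,252.4]);u=r@X;v=r@Y;Z=P[...,2]
    f=lambda m:(round(float(np.median(Z[m])),2),int(m.sum())) if m.sum()>5 else None
    for cv in(-58,0,58): print(cv,[f((abs(u-cu)<5)&(abs(v-cv)<5)) for cu in(-22,0,22)])
    print("rim ends",f((abs(u)<25)&(abs(v-73)<2.5)),f((abs(u)<25)&(abs(v+73)<2.5)),"sides",f((abs(u-36)<2)&(abs(abs(v)-55)<15)),f((abs(u+36)<2)&(abs(abs(v)-55)<15)))
    m=(d["img"].max(2)<75)&(Z>zmin-6)&(Z<54)&(abs(u)<33)&(abs(v)<72)
    rc=cv2.minAreaRect(np.c_[u[m],v[m]].astype(np.float32));print("plate rel",[np.round(x,1) for x in rc])
E
python3 - <<'E'
from m import *
d,pose,s=wrist("w7");st(s);seatcheck(d,pose)
cv2.imwrite("pics/w7c.png",cv2.resize(d["img"][40:260,200:440],(720,600)))
E
```

```text
{'t': 18.3, 'tool_pos': [514.43, 193.35, 133.45], 'tool_rot': [0.0, 0.64, 0.77, 0.0], 'force': [-0.82, -0.33, 1.1], 'grip_width': 65.99, 'gripper_force': 0.0}
-58 [(49.35, 160), (49.25, 160), (49.31, 163)]
0 [(49.24, 178), (49.27, 169), (49.22, 177)]
58 [(49.29, 168), (49.37, 169), (49.29, 164)]
rim ends (43.24, 406) (43.26, 354) sides (158.1, 1093) (155.32, 1141)
plate rel [array([-1.1, -1.5]), array([ 63.5, 134.7]), np.float64(0.7)]
```

View pics/w7c.png

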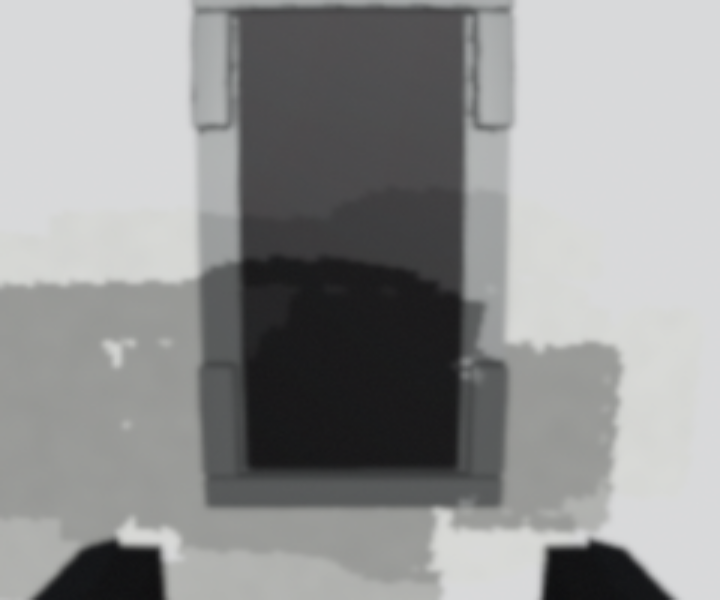

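The crop shows the cover sitting inside the rim on all sides. Its top is level at z 49.3 against a rim at 43.25, so it is resting on the raised studs and released. To press, I'll turn the open gripper along the cover's length so each fingertip sits between one end's studs.

Emit:
{"name": "apply_moves", "arguments": {"plan": [[[0,0,0,-8.2,1],[0,0,0,-8.2,1],[0,0,0,-8.2,1],[0,0,0,-8.2,1],[0,0,0,-8.2,1],[0,0,0,-8.2,1],[0,0,0,-8.2,1],[0,0,0,-8.2,1],[0,0,0,-8.2,1],[0,0,0,-8.2,1],[0,0,0,-8.0,1],[0,0,0,0,1]]]}}

```text
t: 19.55
tool_pos: [513.5, 194.3, 131.7]
tool_rot: [-0.001, -0.092, 0.996, -0.0]
force: [-0.5, 0.5, 0.3]
grip_width: 88.2
gripper_force: 0.0
```

```bash
python3 - <<'E'
from h import *
st();go([503.5,252.4,56],100.4)
E
```

```text
{'t': 19.55, 'tool_pos': [513.49, 194.31, 131.73], 'tool_rot': [-0.0, -0.09, 1.0, -0.0], 'force': [-0.46, 0.47, 0.27], 'grip_width': 88.22, 'gripper_force': 0.0}
yaw 100.56 twist 0.16 shift [-0.8 58.9 75.7]
```

Emit:
{"name": "apply_moves", "arguments": {"plan": [[[-0.0008,0.03,0,0.15,1],[0,0.029,0,0,1],[0,0,0.03,0,1],[0,0,0.03,0,1],[0,0,0.015,0,1],[0,0,0,0,1],[0,0,0,0,1],[0,0,0,0,1]]]}}

```text
t: 20.35
tool_pos: [504.9, 252.0, 58.9]
tool_rot: [0.001, -0.089, 0.996, 0.0]
force: [0.4, -0.6, 0.9]
grip_width: 88.1
gripper_force: 0.0
```

Emit:
{"name": "apply_moves", "arguments": {"plan": [[[0,0,0.002,0,1],[0,0,0.002,0,1],[0,0,0.001,0,1],[0,0,0.001,0,1],[0,0,0.001,0,1],[0,0,0.001,0,1],[0,0,0,0,1]]]}}

```text
t: 21.05
tool_pos: [504.4, 251.6, 49.8]
tool_rot: [-0.0, -0.09, 0.996, -0.0]
force: [0.8, -0.8, 0.4]
grip_width: 88.3
gripper_force: 0.0
```

Emit:
{"name": "apply_moves", "arguments": {"plan": [[[0,0,0.001,0,1],[0,0,0.001,0,1],[0,0,0.001,0,1],[0,0,0.001,0,1],[0,0,0.001,0,1],[0,0,0,0,1]]]}}

```text
t: 21.65
tool_pos: [504.6, 251.7, 45.8]
tool_rot: [0.0, -0.09, 0.996, -0.0]
force: [-2.8, -1.3, 8.8]
grip_width: 87.9
gripper_force: 4.4
```

Emit:
{"name": "apply_moves", "arguments": {"plan": [[[0,0,0.001,0,1],[0,0,0.001,0,1],[0,0,0,0,1],[0,0,0,0,1]]]}}

```text
t: 22.05
tool_pos: [504.6, 251.7, 43.8]
tool_rot: [0.0, -0.09, 0.996, -0.0]
force: [-3.2, -0.9, 8.9]
grip_width: 88.2
gripper_force: 4.4
```

Pressing smoothly at about 9 N. I'll continue until the force rises, which means the cover has reached the ledge.

Emit:
{"name": "apply_moves", "arguments": {"plan": [[[0,0,0.0005,0,1],[0,0,0.0005,0,1],[0,0,0,0,1],[0,0,0,0,1]]]}}

```text
t: 22.45
tool_pos: [504.6, 251.7, 43.4]
tool_rot: [0.0, -0.09, 0.996, -0.0]
force: [-4.9, -1.9, 14.8]
grip_width: 88.3
gripper_force: 7.3
```

Emit:
{"name": "apply_moves", "arguments": {"plan": [[[0,0,0.0005,0,1],[0,0,0.0005,0,1],[0,0,0,0,1],[0,0,0,0,1]]]}}

```text
t: 22.85
tool_pos: [504.6, 251.7, 43.4]
tool_rot: [0.0, -0.09, 0.996, -0.0]
force: [-9.1, -3.8, 23.8]
grip_width: 88.0
gripper_force: 12.1
```

It has bottomed out: force is rising with no further travel. I'll lift off and check.

Emit:
{"name": "apply_moves", "arguments": {"plan": [[[0,0,-0.003,0,1],[0,0,-0.02,0,1],[0,0,-0.03,0,1],[-0.04,-0.02,-0.04,0,1],[-0.04,-0.02,-0.03,0,1],[0,0,0,0,1],[0,0,0,0,1],[0,0,0,0,1]]]}}

```text
t: 23.65
tool_pos: [578.9, 229.8, 153.8]
tool_rot: [-0.001, -0.09, 0.996, -0.0]
force: [0.4, 0.2, -0.2]
grip_width: 87.8
gripper_force: 0.0
```

```bash
cat > c.py <<'E'
from m import *
d,pose,s=wrist("w8");st(s);seatcheck(d,pose,42)
P=cloud(d,pose);a=np.radians(10.4);r=P[...,:2]-np.array([503.5,252.4]);u=r@[np.cos(a),np.sin(a)];v=r@[-np.sin(a),np.cos(a)]
m=(abs(u)<24)&(abs(v)<60)&(abs(P[...,2]-43)<4);A=np.c_[u[m],v[m],np.ones(m.sum())];k=np.linalg.lstsq(A,P[...,2][m],rcond=None)[0]
print("plane drop over width/length",k[0]*56,k[1]*130,"z",k[2])
E
python3 c.py
```

```text
{'t': 23.65, 'tool_pos': [578.88, 229.76, 153.82], 'tool_rot': [-0.0, -0.09, 1.0, -0.0], 'force': [0.39, 0.17, -0.16], 'grip_width': 87.76, 'gripper_force': 0.0}
-58 [(43.26, 148), (43.32, 150), (43.29, 142)]
0 [(43.18, 144), (43.3, 143), (43.23, 125)]
58 [(43.31, 124), (43.35, 123), (43.45, 116)]
rim ends (43.32, 290) (43.32, 351) sides (242.31, 2073) (43.29, 317)
plate rel [array([ 0.3, -0.3]), array([139. ,  61.6]), np.float64(88.2)]
plane drop over width/length 0.02824310908394746 -0.028812941581625173 z 43.331561766343206
```

The cover is level and flush: its top is at 43.3 mm, the rim at 43.3 mm, and the tilt is under 0.05 mm. The gripper is clear, so I'm handing in.

```bash
python3 -c "
from station import *
print(job_done())"
```

```text
the job is handed in; nothing more can be done
None
```

The job is handed in: the long cover was laid flat on the bench and released, set on the raised studs and released, then pressed down until it measured level and flush with the rim, with no other object moved on purpose.

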